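# Zero the kitchen scale with the stylus

### The arm

A 7-joint arm with a two-finger parallel gripper is mounted at the origin on a cart in front of the work surface, level with it; the furniture and walls round the work are solid. World frame = base frame: x ahead of the robot, y to its left, z up, the work surface at z = 0. Lengths are in m, angles in rad, forces in N, time in s.
With the tool pointing down it reaches from about 0.4 to 0.85 m from the base axis. Payload 10.4 kg.
Tool frame: the origin (TCP) lies between the finger pads; the fingertips stand ahead of it and the grasp point (between the pads) lies 5 mm behind it (manip.tip_extent is the z of the fingertips in the tool frame, in m); z points along the fingers, y is the line along which they close (so a half turn about z gives the same grasp; the last joint's range is limited). The gripper opens to 85 mm and grips with 20 to 120 N. Pads are 22 mm wide; open, the fingers measure 114 mm over their backs; the gripper's body (76 mm by 85 mm) begins 54 mm behind the grasp point. The pads swing forward as they close: fully open they stand 13 mm farther back than shut.
Start: joints at [1.29, 0.332, -0.065, 1.46, 0.022, 1.35, -0.088], TCP at [0.159, -0.604, 0.245] pointing down, gripper open.
Joint ranges: [-2.6, 2.6], [-0.5, 2.12], [-1.47, 1.34], [0.16, 2.42], [-1.27, 4.41], [0.06, 2.06], [-2.6, 2.6]. Speed limits (rad/s): [2.22, 2.22, 2.79, 2.79, 3.14, 3.14, 3.14].

### API

Orientations are given as a unit quaternion [x, y, z, w].
In Python, from workcell import status, viewer, manip gives the robot as it stands.
- The arm moves only by the tool play_rows, never from a script. Its argument "plan" is one flat list of numbers, 7 for each row, row after row: the turn, a rotation vector about the tool's x, y, z in degrees, then the shift along the tool's x, y, z in m, then the opening, from 0 (shut) to 1 (fully open). In form: [ax, ay, az, dx, dy, dz, grip, ax, ay, az, dx, dy, dz, grip, ...]. A call has 1 to 20 rows; each row is the pose to reach, as a shift and turn from the pose commanded when the call began, along the tool's axes at that moment; what a row does not reach only later rows make up. A row lasts 1/8 s, in which the tool goes at most 62.5 mm and 10.7 degrees, less where a joint would pass 70% of its speed; a pose out of reach is approached as far as the arm can. A call with a gripper value outside its range is refused whole. The fingers move at their own pace and stop on an object; "squeeze" is the grip in N (left out, the last holds). Time passes only in rows, so rows that repeat a pose let the fingers close. It gives the time, the measured TCP pose, the force, the opening and the grip force at its end, in the units of the state.
- status.get_obs(): the state, without advancing time (a new reading comes with each control period).
- viewer.camera(name): name is "scene" or "side" or "wrist"; returns the picture (420x560x3 uint8, red, green, blue); there is no depth.
- viewer.camera_model(name): a dict with "fx", "fy", "cx", "cy" (pixels), "D" ([k1, k2, p1, p2, k3] as OpenCV has them; the pictures are not rectified), "R" (3x3) and "t" (3): a world point X has camera coordinates R X + t. Camera axes: x right, y down, z forward; pixel columns grow to the right and rows downward; lengths in m; the calibration is good to about 2 mm. A picture is of the moment at which its call begins: read the wrist's pose just before it. camera_model takes no time and is no camera call; for the wrist camera it gives the pose at the moment of the call.
- manip.hand_in(): hands the job in; it is judged then, once.
The state is a dict: "clock": time; "joint_pos": joint angles; "joint_velocities": joint speeds; "tau": joint torques, N m; "position": TCP position; "ee_rot": TCP orientation; "ft_force": force on the tool from outside, world axes, zero at the start; "torque": the same for the moment, N m; "grip_width": opening from 0.0 (shut) to 1.0 (fully open); "grasp_force": force on a finger pad.
Only numpy, scipy, OpenCV 4.12 (cv2) and the standard library are available. Lean on these libraries where they do the work, as an engineer would, in place of code of your own. Each camera call takes 0.05 s, during which the arm holds its last target. There are 200 camera calls.

### The job

Take the yellow stylus out of its wooden stand, and with its tip press the red recessed button of the kitchen scale right down; do not press the blue one, and do not touch either button with the gripper. Then put the stylus back upright in its stand, fully seated with its yellow disc resting on the block, and let go.

Things in the scene. Friction and masses are not known exactly. Their poses are not given: they have to be found in the camera images.
- stylus_grip (a point): Middle of the yellow round handle (19 mm thick, 82 mm long, top 43 mm above this point) of the stylus, which starts upright in its stand; grasp here from above. z runs from tip to top. A yellow disc (40 mm wide, 6 mm thick) has its underside 45 mm below this point; under it a steel shaft 9 mm thick with a round rubber tip, whose end is 83 mm below this point. About 60 g.
- stand: Fixed dark wooden block 72 x 72 x 48 mm, left or right of the robot's middle. Origin: centre of its underside, z up. At its centre a hole 25 mm wide, 44 mm deep, chamfered 3 mm, its mouth 48 mm above the origin. The shaft stands in it, the disc on the block's top: the seated grip point is 93 mm above the origin, up to 8 mm off-centre by the slack.
- red_button_top (a point): Centre of the top of the red button (28 mm wide, z up), at the bottom of a round grey guard collar, 32 mm wide inside and 42 outside, its rim 14 mm above the button. It is on the front strip of the fixed white kitchen scale (200 x 165 mm; round steel platform, 32 mm high, behind the strip). Red and blue lie 90 mm apart beside the scale's small display, in either order.
- blue_button_top (a point): Centre of the top face of the blue button, otherwise just like the red one. To be left alone. Both are well in front of the wall cabinets, whose handles overhang the worktop from x = 0.55 m at 0.57 m height upward: keep the arm drawn in when it swings across the middle.
- red_button (a joint): How far the red button is pressed down, m: 0 is up, 0.005 fully down. A spring (1.4 N to start, about 5 N fully down) pushes it back up.
- blue_button (a joint): The same for the blue button.
Not all that is in view belongs to the job. What is meant by the part that bears stylus_grip is not green, orange or turquoise, and is the larger of those in its own colour.

How it is judged:
By the outcome, as a careful person would: the job done as asked, in the order asked, and still so for the second after the job is handed in, with the robot touching nothing.
It also fails if it takes over 42 s, if anything falls off the work surface, if the arm or the gripper's body presses on something with over 40 N, if the wrist force passes 120 N, or if a joint passes its speed limit or range.

## Working session

There is one attempt and no reset: what is moved stays moved. The work goes in short steps, Python scripts to look and compute and a tool call to move; the robot and the scene stay as the last step left them, time stands still between calls to the robot, and variables do not carry over. Pictures are saved under pics/ and viewed, at most 10 in all, crops included, and the job is handed in when it is done.

Besides the shell and the picture viewer there is one more tool, called after "Request:" as name(argument=value, ...), one argument or row to a line, values as JSON. play_rows: Moves the arm, as the interface text tells. Its arguments: {"type":"object","properties":{"plan":{"type":"array","items":{"type":"number"}},"squeeze":{"type":"number"}},"required":["plan"]}

```bash
mkdir -p pics; cat > h.py <<'E'
import numpy as np, cv2
from workcell import status, viewer, manip
from scipy.spatial.transform import Rotation as Ro
def shot(name,fn):
    m=viewer.camera_model(name); im=viewer.camera(name)
    cv2.imwrite('pics/'+fn+'.png',im[:,:,::-1]); np.savez('pics/'+fn+'.npz',im=im,**{k:np.array(v) for k,v in m.items()})
    return im,m
def load(fn):
    d=np.load('pics/'+fn+'.npz'); return d['im'],d
def ray(m,px):
    K=np.array([[m['fx'],0,m['cx']],[0,m['fy'],m['cy']],[0,0,1.]])
    u=cv2.undistortPoints(np.array([[px]],float),K,np.array(m['D'],float))[0,0]
    R=np.array(m['R']);t=np.array(m['t'])
    d=R.T@np.array([u[0],u[1],1]); return -R.T@t,d/np.linalg.norm(d)
def onz(m,px,z):
    c,d=ray(m,px); return c+d*(z-c[2])/d[2]
def tri(rays):
    A=0;b=0
    for c,d in rays:
        P=np.eye(3)-np.outer(d,d);A=A+P;b=b+P@c
    return np.linalg.solve(A,b)
def blobs(im,lo,hi,amin=30):
    hsv=cv2.cvtColor(im,cv2.COLOR_RGB2HSV)
    k=cv2.inRange(hsv,np.array(lo),np.array(hi))
    n,l,s,c=cv2.connectedComponentsWithStats(k)
    return [(s[i].tolist(),c[i].round(1).tolist()) for i in range(1,n) if s[i][4]>=amin],l
def totool(p):
    o=status.get_obs();return Ro.from_quat(o['ee_rot']).inv().apply(np.array(p)-o['position'])
E
python3 - <<'E'
from h import *
o=status.get_obs();print(o['clock'],o['position'],o['ee_rot'],o['grip_width'],manip.tip_extent)
print(Ro.from_quat(o['ee_rot']).as_matrix().round(3))
ims=[]
for n in ['scene','side']:
    im,m=shot(n,n+'0');ims.append(im)
    print(n,-np.array(m['R']).T@np.array(m['t']))
    for nm,lo,hi in [('yel',(22,100,80),(34,255,255)),('red',(0,130,70),(7,255,255)),('red2',(172,130,70),(180,255,255)),('blue',(100,120,60),(128,255,255))]:
        print(nm,blobs(im,lo,hi)[0])
E
```

```text
0.0 [ 0.15926715 -0.60400477  0.2445097 ] [ 9.91702241e-01  1.28554176e-01 -1.06117420e-04 -6.91574812e-04] 0.9981663619081834 0.014
[[ 0.967  0.255 -0.   ]
 [ 0.255 -0.967  0.001]
 [-0.    -0.001 -1.   ]]
scene [0.11663854 0.68993957 0.89263259]
yel [([201, 98, 11, 6, 46], [205.9, 100.8]), ([344, 122, 17, 10, 40], [351.7, 124.0]), ([318, 133, 6, 8, 33], [320.6, 136.6]), ([304, 138, 8, 12, 69], [307.4, 142.9]), ([315, 148, 11, 9, 71], [319.8, 152.4]), ([300, 159, 15, 11, 130], [307.1, 164.3])]
red [([137, 103, 30, 48, 641], [149.8, 124.3]), ([355, 153, 7, 11, 63], [357.7, 157.9]), ([175, 185, 25, 24, 435], [185.6, 196.3]), ([258, 253, 11, 7, 58], [263.1, 256.0])]
red2 []
blue [([250, 285, 13, 8, 78], [255.9, 288.7])]
side [ 0.04609105 -0.96468975  0.58990035]
yel [([482, 212, 12, 10, 37], [487.3, 215.4]), ([312, 227, 20, 46, 467], [322.5, 253.4]), ([330, 268, 16, 37, 336], [338.7, 288.7]), ([308, 345, 24, 18, 142], [319.5, 353.7]), ([331, 362, 15, 10, 33], [337.6, 366.7]), ([375, 391, 25, 22, 182], [387.0, 401.3])]
red [([464, 167, 37, 28, 465], [480.5, 181.8]), ([461, 187, 19, 16, 90], [470.5, 193.2]), ([454, 195, 23, 42, 343], [462.2, 216.6]), ([358, 196, 24, 21, 399], [369.9, 206.1]), ([463, 246, 29, 28, 223], [475.9, 259.8]), ([507, 259, 33, 33, 339], [521.1, 277.5]), ([292, 320, 24, 23, 312], [301.4, 331.1])]
red2 []
blue []
```

View pics/scene0.png

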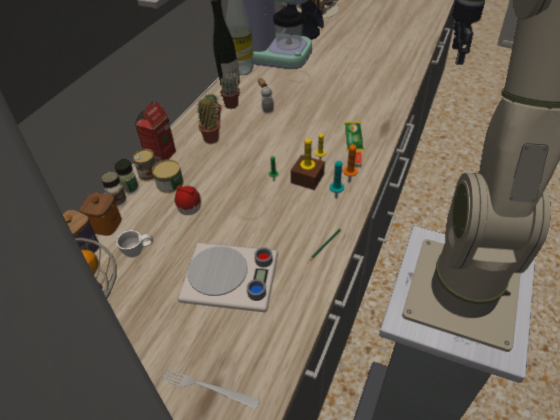

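View pics/side0.png

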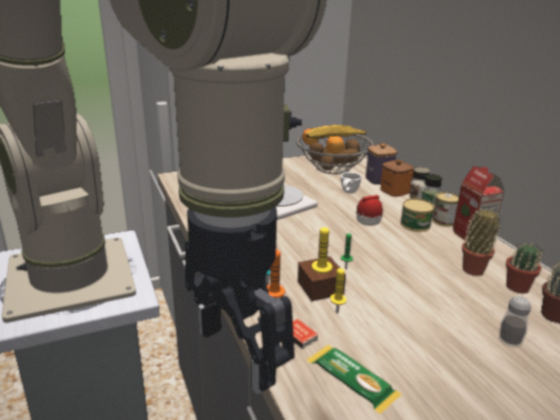

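The scene view shows the yellow stylus at (307,150) in its dark block at (307,172), with a smaller yellow one at (320,145). The scale has its red button at (263,256) and its blue one at (256,289). The side view shows the stylus at (323,250), with its disc at about (322,266).

```bash
python3 - <<'E'
from h import *
s,ms=load('scene0');d,md=load('side0')
disc=tri([ray(ms,(307.2,164.3)),ray(md,(322,266))]);top=tri([ray(ms,(307.6,139.5)),ray(md,(323.5,229.5))])
print('disc',disc,'top',top)
for px in [(263.1,256),(255.9,288.7)]:
    print(px,onz(ms,px,0.02),onz(ms,px,0.03))
for p in [disc]:
    g=np.array([*(disc[:2]),0.093]);print('tool shift to grip',totool(g))
# stand block outline & stand orientation
hsv=cv2.cvtColor(s,cv2.COLOR_RGB2HSV)
cv2.imwrite('pics/cs.png',cv2.resize(s[125:200,270:370,::-1],None,fx=4,fy=4,interpolation=cv2.INTER_CUBIC))
cv2.imwrite('pics/c.png',np.vstack([cv2.resize(s[120:200,270:370,::-1],(700,300)) if 0 else cv2.resize(s[125:195,270:370,::-1],(420,294),interpolation=cv2.INTER_CUBIC),cv2.resize(s[240:310,180:280,::-1],(420,294),interpolation=cv2.INTER_CUBIC)]))
E
```

```text
disc [ 0.46170433 -0.22224582  0.05132424] top [ 0.46044894 -0.22287981  0.13466238]
(263.1, 256) [0.45262549 0.08667543 0.02      ] [0.44877522 0.09358858 0.03      ]
(255.9, 288.7) [0.42883139 0.17577254 0.02      ] [0.42525379 0.18166468 0.03      ]
tool shift to grip [ 0.38977842 -0.29188544  0.15197441]
```

View pics/c.png

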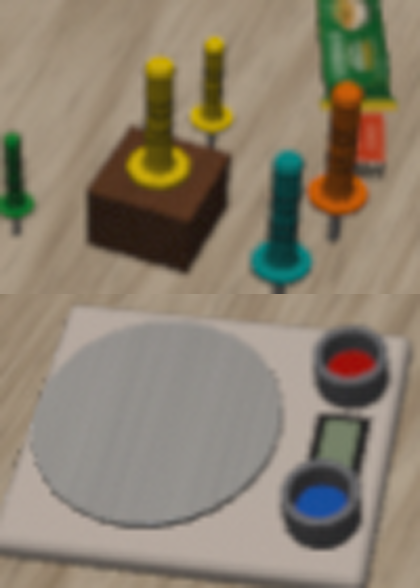

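Request:
play_rows(
  plan=[0,0,0,0.02,-0.015,0,1,0,0,0,0.06,-0.045,0,1,0,0,0,0.105,-0.08,0,1,0,0,0,0.15,-0.115,0,1,0,0,0,0.195,-0.148,0,1,0,0,0,0.24,-0.18,0,1,0,0,0,0.285,-0.214,0,0.8,0,0,0,0.33,-0.247,0,0.7,0,0,0,0.365,-0.275,0,0.7,0,0,0,0.385,-0.288,0,0.7,0,0,0,0.39,-0.292,0,0.7,0,0,0,0.39,-0.292,0,0.7],
)

```text
clock: 1.6
position: [0.4616, -0.2231, 0.2451]
ee_rot: [0.992, 0.128, -0.0, -0.0]
ft_force: [-0.2, -0.9, 0.8]
grip_width: 0.698
grasp_force: 0.0
```

```bash
python3 - <<'E'
from h import *
o=status.get_obs();print(o['clock'],o['position'],o['ft_force'])
im,m=shot('wrist','w1');print(-np.array(m['R']).T@np.array(m['t']),np.array(m['R'])[2])
for nm,lo,hi in [('yel',(22,100,80),(34,255,255)),('brown',(0,60,20),(20,255,110))]:
    print(nm,blobs(im,lo,hi,150)[0])
s,ms=load('scene0')
for n,px in [('smallyel',(320.6,152)),('turq',(337,187)),('orange',(350.5,171.5)),('green',(273,174))]: print(n,onz(ms,px,0.03))
E
```

```text
1.6 [ 0.46156525 -0.22309998  0.2450656 ] [-0.179207   -0.85013637  0.79709549]
[ 0.54045463 -0.2022488   0.37276076] [-0.30184789 -0.07980864 -0.9500097 ]
yel [([258, 158, 39, 57, 1410], [276.8, 184.4]), ([336, 185, 28, 26, 452], [348.3, 195.9]), ([353, 205, 18, 21, 279], [361.3, 215.5]), ([491, 234, 12, 40, 315], [496.2, 252.8]), ([384, 245, 9, 40, 322], [388.3, 263.8])]
brown [([235, 128, 87, 90, 3576], [277.5, 167.6]), ([267, 270, 20, 45, 729], [276.7, 291.7])]
smallyel [ 0.4547106  -0.31007517  0.03      ]
turq [ 0.36448813 -0.18910915  0.03      ]
orange [ 0.34985414 -0.26124817  0.03      ]
green [ 0.54322434 -0.17368291  0.03      ]
```

View pics/w1.png

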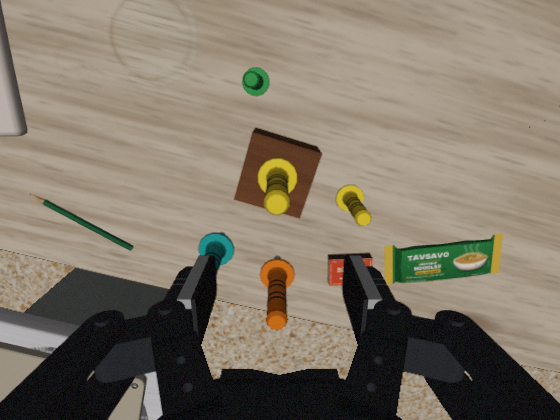

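The wrist view shows the stylus top at (277,204), its disc at (277,177) and the block centre at about (278,173). The small yellow stylus at (350,197) is well to the side, clear of the fingers.

```bash
python3 - <<'E'
from h import *
im,m=load('w1')
hsv=cv2.cvtColor(im,cv2.COLOR_RGB2HSV)
k=cv2.inRange(hsv,np.array((22,100,60)),np.array((34,255,255)))
print('top',onz(m,(276.5,203.5),0.136),'disc',onz(m,(277,177.5),0.054))
pts=[onz(m,p,0.048) for p in [(257,131),(318,152),(300,217),(235,197)]]
print(np.round(pts,3),'stand',np.mean(pts,0),[np.linalg.norm(pts[i]-pts[i-1]).round(4) for i in range(4)])
t=onz(m,(276.5,203.5),0.136);d=onz(m,(277,177.5),0.054)
print('shift',totool([*((t+d)/2)[:2],0.093]))
E
```

```text
top [ 0.46345598 -0.22061971  0.136     ] disc [ 0.46316538 -0.22060047  0.054     ]
[[ 0.501 -0.191  0.048]
 [ 0.497 -0.253  0.048]
 [ 0.427 -0.255  0.048]
 [ 0.431 -0.184  0.048]] stand [ 0.46398822 -0.2208634   0.048     ] [np.float64(0.071), np.float64(0.0631), np.float64(0.0704), np.float64(0.0708)]
shift [ 0.00283784 -0.00239059  0.15210431]
```

Request:
play_rows(
  plan=[0,0,0,0.003,-0.0025,0.015,0.7,0,0,0,0.003,-0.0025,0.045,0.7,0,0,0,0.003,-0.0025,0.08,0.7,0,0,0,0.003,-0.0025,0.115,0.7,0,0,0,0.003,-0.0025,0.14,0.7,0,0,0,0.003,-0.0025,0.154,0.7,0,0,0,0.003,-0.0025,0.157,0.7,0,0,0,0.003,-0.0025,0.157,0.4,0,0,0,0.003,-0.0025,0.157,0,0,0,0,0.003,-0.0025,0.157,0,0,0,0,0.003,-0.0025,0.157,0,0,0,0,0.003,-0.0025,0.157,0,0,0,0,0.003,-0.0025,0.157,0,0,0,0,0.003,-0.0025,0.157,0],
  squeeze=70,
)

```text
clock: 3.4
position: [0.4649, -0.2197, 0.0893]
ee_rot: [0.992, 0.128, 0.001, 0.001]
ft_force: [-0.4, -0.0, 5.8]
grip_width: 0.206
grasp_force: 68.1
```

Request:
play_rows(
  plan=[0,0,0,0,0,-0.01,0,0,0,0,0,0,-0.03,0,0,0,0,0,0,-0.06,0,0,0,0,0,0,-0.09,0,0,0,0,0,0,-0.11,0,0,0,0,0.001,-0.02,-0.115,0,0,0,0,0.003,-0.05,-0.115,0,0,0,0,0.002,-0.077,-0.115,0,0,0,0,0.001,-0.103,-0.115,0,0,0,0,0,-0.129,-0.115,0,0,0,0,0,-0.155,-0.115,0,0,0,0,0.003,-0.18,-0.115,0,0,0,0,0.0075,-0.205,-0.115,0,0,0,0,0.016,-0.229,-0.115,0,0,0,0,0.025,-0.252,-0.115,0,0,0,0,0.038,-0.27,-0.115,0,0,0,0,0.05,-0.287,-0.115,0,0,0,0,0.06,-0.298,-0.115,0,0,0,0,0.0645,-0.3035,-0.115,0,0,0,0,0.0645,-0.3035,-0.115,0],
)

```text
clock: 5.9
position: [0.449, 0.0909, 0.2032]
ee_rot: [0.992, 0.129, -0.0, 0.0]
ft_force: [-0.6, 0.2, -1.0]
grip_width: 0.205
grasp_force: 68.3
```

```bash
python3 - <<'E'
from h import *
o=status.get_obs();print(o['clock'],o['position'],o['ft_force'],o['ee_rot'],o['grasp_force'])
im,m=shot('wrist','w2')
for nm,lo,hi in [('yel',(22,100,80),(34,255,255)),('red',(0,130,70),(7,255,255)),('red2',(172,130,70),(180,255,255)),('blue',(100,120,60),(128,255,255))]:
    print(nm,blobs(im,lo,hi,60)[0])
E
```

```text
5.9 [0.44897724 0.09089802 0.2031984 ] [-0.62651781  0.18452847 -0.99295217] [ 9.91662456e-01  1.28862555e-01 -1.21940818e-04  3.17150345e-06] 68.30333948135376
yel [([244, 219, 71, 48, 2169], [279.1, 240.2]), ([262, 263, 34, 12, 141], [278.6, 266.6]), ([260, 271, 38, 21, 457], [278.2, 279.9]), ([259, 289, 40, 15, 246], [278.1, 294.2]), ([249, 300, 61, 75, 3255], [277.9, 340.5])]
red [([256, 172, 28, 27, 593], [269.0, 184.4])]
red2 []
blue [([160, 172, 27, 27, 547], [172.6, 185.5])]
```

View pics/w2.png

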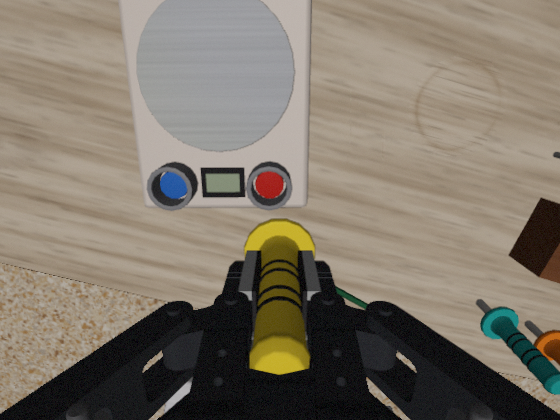

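The stylus is held with its disc at (279,243). The red button is at (269,184) and the blue one at (173,185), with the display between them.

```bash
cat >> h.py <<'E'
def proj(m,p):
    K=np.array([[m['fx'],0,m['cx']],[0,m['fy'],m['cy']],[0,0,1.]])
    R=np.array(m['R']);t=np.array(m['t'])
    return cv2.projectPoints(np.array([p],float),cv2.Rodrigues(R)[0],t,K,np.array(m['D'],float))[0][0,0]
E
python3 - <<'E'
from h import *
im,m=load('w2');s0,ms0=load('scene0')
for z in (.01,.015,.02,.025,.03):
    r=onz(m,(269,184.4),z);b=onz(m,(172.6,185.5),z);print(z,r,b,np.linalg.norm(r-b))
print('tri',tri([ray(m,(269,184.4)),ray(ms0,(263.1,256))]),tri([ray(m,(172.6,185.5)),ray(ms0,(255.9,288.7))]))
o=status.get_obs();R=Ro.from_quat(o['ee_rot']);P=lambda q:np.array(o['position'])+R.apply([0,0,q])
s,ms=shot('scene','s2')
for n,q in [('top',-.048),('disctop',.034),('discbot',.040),('tip',.078)]:
    print(n,P(q),'wrist',proj(m,P(q)),'scene',proj(ms,P(q)))
e=[proj(m,P(.034)+.02*np.array([np.cos(a),np.sin(a),0])) for a in np.linspace(0,6.28,60)]
print('pred disc bbox',np.min(e,0),np.max(e,0))
p=proj(ms,P(.034)).astype(int)
print(blobs(s,(22,100,80),(34,255,255),20)[0])
cv2.imwrite('pics/s2c.png',cv2.resize(s[p[1]-45:p[1]+45,p[0]-60:p[0]+60,::-1],None,fx=6,fy=6,interpolation=cv2.INTER_CUBIC));print(p)
E
```

```text
0.01 [0.44116965 0.09924354 0.01      ] [0.41523997 0.19288745 0.01      ] 0.09716753977541244
0.015 [0.44251938 0.09943998 0.015     ] [0.41699371 0.19162483 0.015     ] 0.09565357575717603
0.02 [0.44386911 0.09963642 0.02      ] [0.41874745 0.19036221 0.02      ] 0.09413961173893963
0.025 [0.44521884 0.09983286 0.025     ] [0.42050119 0.18909959 0.025     ] 0.09262564772070325
0.03 [0.44656857 0.1000293  0.03      ] [0.42225493 0.18783697 0.03      ] 0.09111168370246688
tri [0.44720065 0.09925138 0.03640645] [0.42370211 0.18580229 0.03602627]
top [0.44895956 0.09040131 0.25116656] wrist [280.73660069 372.73543886] scene [257.26879593 185.52486455]
disctop [0.44893238 0.09037846 0.16916656] wrist [280.00277004 252.05077695] scene [259.85730736 213.84890979]
discbot [0.44893039 0.09037678 0.16316656] wrist [279.97292303 247.16302486] scene [260.03549677 215.79149518]
tip [0.44891779 0.09036619 0.12516657] wrist [279.81934153 222.03730304] scene [261.13119964 227.71643213]
pred disc bbox [243.06908214 217.56014411] [316.93804417 284.1564155 ]
[([201, 98, 12, 7, 50], [206.1, 101.0]), ([344, 122, 17, 10, 39], [351.7, 123.9]), ([318, 133, 6, 9, 36], [320.6, 137.0]), ([315, 143, 11, 14, 81], [319.8, 151.2]), ([356, 148, 9, 3, 20], [360.0, 149.4]), ([253, 207, 19, 16, 188], [262.2, 215.9])]
[259 213]
```

View pics/s2c.png

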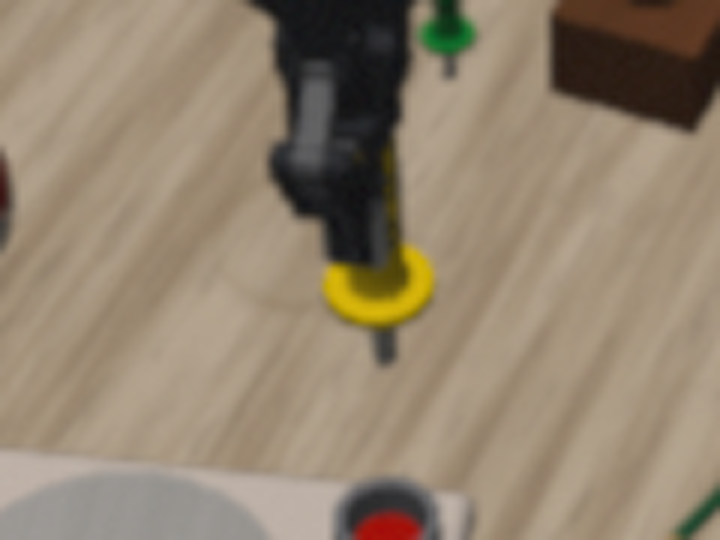

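```bash
python3 - <<'E'
from h import *
im,m=load('w2');s,ms=load('s2')
print('disc',onz(ms,(262.2,215.9),.165),'tip',onz(ms,(263.3,228.0),.1245))
print('red scene',onz(ms,(263.1,256),.034),'wrist',onz(m,(269,184.4),.034))
print('shift',totool([.450,.100,.112]))
E
```

```text
disc [0.44371124 0.09046842 0.165     ] tip [0.44447154 0.0888328  0.1245    ]
red scene [0.44723511 0.09635384 0.034     ] wrist [0.44764835 0.10018646 0.034     ]
shift [ 0.00352463 -0.00937589  0.09119264]
```

Request:
play_rows(
  plan=[0,0,0,0.003,-0.005,0.01,0,0,0,0,0.005,-0.009,0.03,0,0,0,0,0.005,-0.009,0.05,0,0,0,0,0.005,-0.009,0.062,0,0,0,0,0.005,-0.009,0.065,0,0,0,0,0.005,-0.009,0.065,0],
)

```text
clock: 6.75
position: [0.452, 0.1006, 0.1385]
ee_rot: [0.992, 0.129, 0.0, -0.0]
ft_force: [0.8, 1.2, -1.0]
grip_width: 0.201
grasp_force: 68.3
```

```bash
python3 - <<'E'
from h import *
o=status.get_obs();print(o['clock'],o['position'],o['ft_force'],o['ee_rot'])
s,ms=shot('scene','s3');w,mw=shot('wrist','w3')
a=cv2.resize(s[210:280,220:300,::-1],(480,420),interpolation=cv2.INTER_CUBIC)
b=cv2.resize(w[150:270,230:330,::-1],(300,360),interpolation=cv2.INTER_CUBIC)
c=np.zeros((420,790,3),np.uint8);c[:,:480]=a;c[:360,490:]=b;cv2.imwrite('pics/c3.png',c)
E
```

```text
6.75 [0.45196317 0.10056327 0.13851372] [ 0.8070124   1.21634215 -1.0227646 ] [ 9.91705041e-01  1.28534438e-01  1.03140619e-04 -6.65043259e-06]
```

View pics/c3.png

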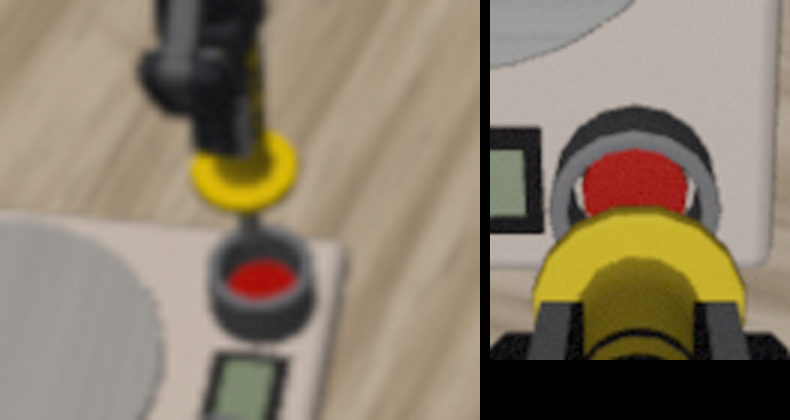

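```bash
python3 - <<'E'
from h import *
s,ms=load('s3');w,mw=load('w3')
c=lambda x,y:(220+x/6,210+y/6)
print('disc scene',onz(ms,c(245,170),.101))
d=lambda x,y:(230+(x-490)/3,150+y/3)
for z in (.034,.0):pass
# rim outer ellipse in scene: left,right extremes ; wrist: rim left/right/top inner
print('rim L/R scene',onz(ms,c(209,275),.047),onz(ms,c(315,275),.047))
print('rim wrist L/R/top',onz(mw,d(552,195),.047),onz(mw,d(720,195),.047),onz(mw,d(636,133),.047))
a=[onz(mw,d(*p),.047) for p in [(552,195),(720,195),(636,133)]]
A=np.array([[p[0],p[1],1] for p in a]);q=np.linalg.solve(A,[-(p[0]**2+p[1]**2) for p in a]);cx,cy=-q[0]/2,-q[1]/2
print('rim centre',cx,cy,'r',np.sqrt(cx*cx+cy*cy-q[2]))
e=d(640,207);print('disc top edge wrist',onz(mw,e,.104), 'L/R',onz(mw,d(534,300),.104),onz(mw,d(745,300),.104))
E
```

```text
disc scene [0.44676978 0.09996045 0.101     ]
rim L/R scene [0.45986809 0.11195742 0.047     ] [0.42262856 0.09690844 0.047     ]
rim wrist L/R/top [0.44684656 0.11989645 0.047     ] [0.4569547  0.08160328 0.047     ] [0.46665957 0.10464331 0.047     ]
rim centre 0.44685998891573886 0.09941929986390693 r 0.020477155760066465
disc top edge wrist [0.47041538 0.10487133 0.104     ] L/R [0.44809083 0.11880423 0.104     ] [0.45783712 0.08186908 0.104     ]
```

Request:
play_rows(
  plan=[0,0,0,-0.002,0,0.004,0,0,0,0,-0.002,0,0.01,0,0,0,0,-0.002,0,0.016,0,0,0,0,-0.002,0,0.02,0,0,0,0,-0.002,0,0.022,0,0,0,0,-0.002,0,0.024,0,0,0,0,-0.002,0,0.024,0],
)

```text
clock: 7.72
position: [0.4499, 0.1, 0.1142]
ee_rot: [0.992, 0.129, -0.0, 0.0]
ft_force: [0.3, -1.0, -0.7]
grip_width: 0.205
grasp_force: 68.3
```

Request:
play_rows(
  plan=[0,0,0,0,0,0.0015,0,0,0,0,0,0,0.003,0,0,0,0,0,0,0.003,0],
)

```text
clock: 8.1
position: [0.4499, 0.0999, 0.1112]
ee_rot: [0.992, 0.129, -0.0, 0.0]
ft_force: [0.5, -0.4, -0.7]
grip_width: 0.203
grasp_force: 68.3
```

No contact yet; continuing downward.

Request:
play_rows(
  plan=[0,0,0,0,0,0.0015,0,0,0,0,0,0,0.003,0,0,0,0,0,0,0.003,0],
)

```text
clock: 8.48
position: [0.45, 0.1, 0.1084]
ee_rot: [0.992, 0.129, 0.0, 0.0]
ft_force: [0.4, -0.0, 2.4]
grip_width: 0.203
grasp_force: 68.4
```

Request:
play_rows(
  plan=[0,0,0,0,0,0.0015,0,0,0,0,0,0,0.003,0,0,0,0,0,0,0.003,0],
)

```text
clock: 8.85
position: [0.4502, 0.1001, 0.1056]
ee_rot: [0.992, 0.129, 0.0, 0.0]
ft_force: [-0.8, -0.8, 6.4]
grip_width: 0.204
grasp_force: 69.2
```

Request:
play_rows(
  plan=[0,0,0,0,0,0.001,0,0,0,0,0,0,0.002,0,0,0,0,0,0,0.002,0],
)

```text
clock: 9.22
position: [0.4509, 0.1003, 0.1049]
ee_rot: [0.992, 0.129, 0.001, 0.0]
ft_force: [-5.7, -0.5, 22.0]
grip_width: 0.205
grasp_force: 70.5
```

Request:
play_rows(
  plan=[0,0,0,0,0,-0.005,0,0,0,0,0,0,-0.02,0,0,0,0,0,0,-0.05,0,0,0,0,0,0,-0.08,0,0,0,0,0,0,-0.1,0,0,0,0,-0.009,0.013,-0.1,0,0,0,0,-0.026,0.039,-0.1,0,0,0,0,-0.042,0.061,-0.1,0,0,0,0,-0.051,0.085,-0.1,0,0,0,0,-0.06,0.108,-0.1,0,0,0,0,-0.064,0.133,-0.1,0,0,0,0,-0.0675,0.158,-0.1,0,0,0,0,-0.067,0.184,-0.1,0,0,0,0,-0.066,0.21,-0.1,0,0,0,0,-0.065,0.236,-0.1,0,0,0,0,-0.064,0.262,-0.1,0,0,0,0,-0.0645,0.284,-0.1,0,0,0,0,-0.066,0.302,-0.1,0,0,0,0,-0.067,0.313,-0.1,0,0,0,0,-0.067,0.313,-0.1,0],
)

```text
clock: 11.72
position: [0.4649, -0.2202, 0.2032]
ee_rot: [0.992, 0.128, -0.0, -0.0]
ft_force: [0.2, -0.2, -0.9]
grip_width: 0.203
grasp_force: 68.6
```

```bash
python3 - <<'E'
from h import *
o=status.get_obs();print(o['clock'],o['position'],o['ft_force'],o['ee_rot'])
s,ms=shot('scene','s4');w,mw=shot('wrist','w4');d,md=shot('side','d4')
R=Ro.from_quat(o['ee_rot']);P=lambda q:np.array(o['position'])+R.apply([-.0015,0,q])
for n,q in [('disctop',.035),('tip',.079)]: print(n,P(q),proj(ms,P(q)),proj(mw,P(q)),proj(md,P(q)))
a=cv2.resize(s[110:190,260:350,::-1],(450,400),interpolation=cv2.INTER_CUBIC)
b=cv2.resize(d[210:310,280:365,::-1],(340,400),interpolation=cv2.INTER_CUBIC)
c=np.zeros((400,790,3),np.uint8);c[:,:450]=a;c[:,450:]=b;cv2.imwrite('pics/c4.png',c)
E
```

```text
11.725 [ 0.46486341 -0.22018112  0.20319401] [ 0.23978655 -0.17191219 -0.88441304] [ 9.91752493e-01  1.28167726e-01 -5.53967816e-05 -1.51562248e-04]
disctop [ 0.46340749 -0.22055243  0.16819412] [306.86224355 129.82553763] [280.40344921 253.82965349] [326.29407837 212.39090053]
tip [ 0.46340094 -0.22053982  0.12419412] [306.73142317 143.47052145] [280.13385936 223.68553199] [324.84179176 232.93797834]
```

View pics/c4.png

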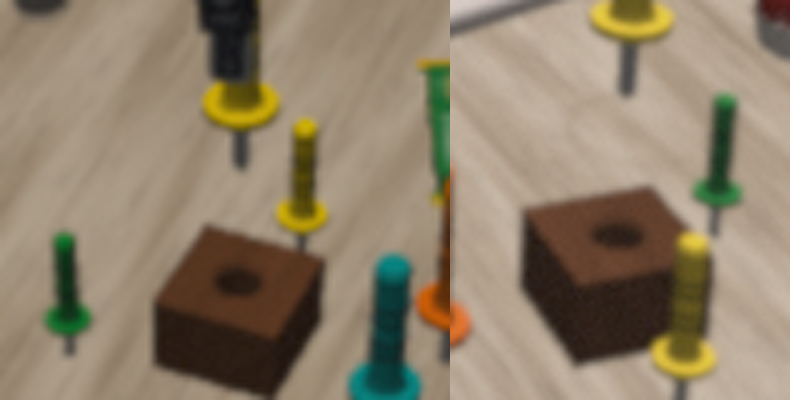

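View pics/w4.png

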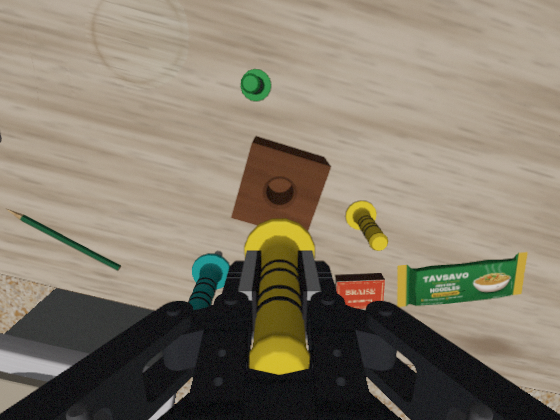

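The tip hangs above the hole. The hole is at (308,166) in scene, (322,269) in side and (279.5,191) in wrist. The tip is at (308,143.6) in scene and (324,234) in side.

```bash
python3 - <<'E'
from h import *
s,ms=load('s4');w,mw=load('w4');d,md=load('d4')
h=tri([ray(ms,(307.8,166.4)),ray(md,(321.75,269)),ray(mw,(279.5,191))]);t=tri([ray(ms,(308.2,143.4)),ray(md,(324.25,233.5))])
print('hole',h,onz(mw,(279.5,191),.047),onz(ms,(307.8,166.4),.047),onz(md,(321.75,269),.047));print('tip',t)
D=h-t;print('move xy tool',Ro.from_quat(status.get_obs()['ee_rot']).inv().apply([D[0],D[1],0]))
E
```

```text
hole [ 0.46149849 -0.22149551  0.04387918] [ 0.4636242  -0.22013745  0.047     ] [ 0.45931702 -0.21970938  0.047     ] [ 0.45901389 -0.22609704  0.047     ]
tip [ 0.4605313  -0.2225996   0.12423571]
move xy tool [ 1.21761792e-03 -8.19690067e-04  1.29203787e-07]
```

Request:
play_rows(
  plan=[0,0,0,0.001,-0.001,0.01,0,0,0,0,0.001,-0.001,0.03,0,0,0,0,0.001,-0.001,0.05,0,0,0,0,0.001,-0.001,0.065,0,0,0,0,0.001,-0.001,0.075,0,0,0,0,0.001,-0.001,0.085,0,0,0,0,0.001,-0.001,0.095,0,0,0,0,0.001,-0.001,0.104,0,0,0,0,0.001,-0.001,0.109,0,0,0,0,0.001,-0.001,0.111,0,0,0,0,0.001,-0.001,0.111,0],
)

```text
clock: 13.25
position: [0.4657, -0.2186, 0.0924]
ee_rot: [0.992, 0.129, 0.0, 0.0]
ft_force: [0.4, -0.3, 0.3]
grip_width: 0.203
grasp_force: 68.6
```

Request:
play_rows(
  plan=[0,0,0,0,0,0.001,0,0,0,0,0,0,0.002,0,0,0,0,0,0,0.002,0],
)

```text
clock: 13.62
position: [0.4656, -0.2185, 0.0903]
ee_rot: [0.992, 0.129, 0.0, 0.0]
ft_force: [-0.1, 0.6, -1.0]
grip_width: 0.207
grasp_force: 68.6
```

Request:
play_rows(
  plan=[0,0,0,0,0,0.001,0,0,0,0,0,0,0.0015,0,0,0,0,0,0,0.0015,0],
)

```text
clock: 14.0
position: [0.4657, -0.2186, 0.0893]
ee_rot: [0.992, 0.129, 0.0, 0.0]
ft_force: [-3.3, 0.5, 5.2]
grip_width: 0.204
grasp_force: 69.0
```

Request:
play_rows(
  plan=[0,0,0,0,0,0,0.25,0,0,0,0,0,0,0.35,0,0,0,0,0,0,0.5,0,0,0,0,0,0,0.65,0,0,0,0,0,0,0.65,0,0,0,0,0,0,0.65,0,0,0,0,0,-0.01,0.65,0,0,0,0,0,-0.035,0.65,0,0,0,0,0,-0.07,0.65,0,0,0,0,0,-0.11,0.65,0,0,0,0,0,-0.145,0.65,0,0,0,0,0,-0.16,0.65,0,0,0,0,0,-0.16,0.65],
)

```text
clock: 15.62
position: [0.4659, -0.2186, 0.2494]
ee_rot: [0.992, 0.129, 0.001, 0.0]
ft_force: [-0.0, -0.5, -0.9]
grip_width: 0.651
grasp_force: 0.0
```

```bash
python3 - <<'E'
from h import *
s,ms=shot('scene','s5');w,mw=shot('wrist','w5');d,md=shot('side','d5')
a=cv2.resize(s[120:195,270:345,::-1],(350,350),interpolation=cv2.INTER_CUBIC)
b=cv2.resize(d[215:305,280:370,::-1],(350,350),interpolation=cv2.INTER_CUBIC)
e=cv2.resize(w[110:250,200:400,::-1],(350,245))
c=np.zeros((600,700,3),np.uint8);c[:350,:350]=a;c[:350,350:]=b;c[350:595,:350]=e
e=cv2.resize(s[240:300,240:300,::-1],(245,245));c[350:595,350:595]=e
cv2.imwrite('pics/c5.png',c)
for p,q in [((307.2,164.3),(322,266))]:pass
print(blobs(s,(22,100,80),(34,255,255),30)[0],blobs(d,(22,100,80),(34,255,255),30)[0],status.get_obs()['clock'],status.get_obs()['ft_force'])
E
```

```text
[([200, 98, 13, 7, 48], [205.9, 100.9]), ([344, 122, 17, 10, 39], [351.7, 123.9]), ([318, 133, 6, 8, 34], [320.5, 136.6]), ([304, 138, 7, 18, 90], [306.7, 145.4]), ([315, 148, 11, 9, 68], [319.7, 152.4]), ([300, 159, 15, 11, 128], [306.8, 164.6])] [([481, 212, 14, 7, 46], [487.5, 214.7]), ([312, 227, 20, 46, 437], [322.5, 253.0]), ([330, 268, 16, 37, 303], [338.6, 289.0]), ([310, 347, 22, 16, 65], [320.7, 354.6]), ([331, 362, 15, 10, 35], [337.6, 366.8]), ([375, 391, 21, 19, 57], [385.0, 400.1])] 15.775 [-0.16655458 -0.09324713  0.49197793]
```

View pics/c5.png

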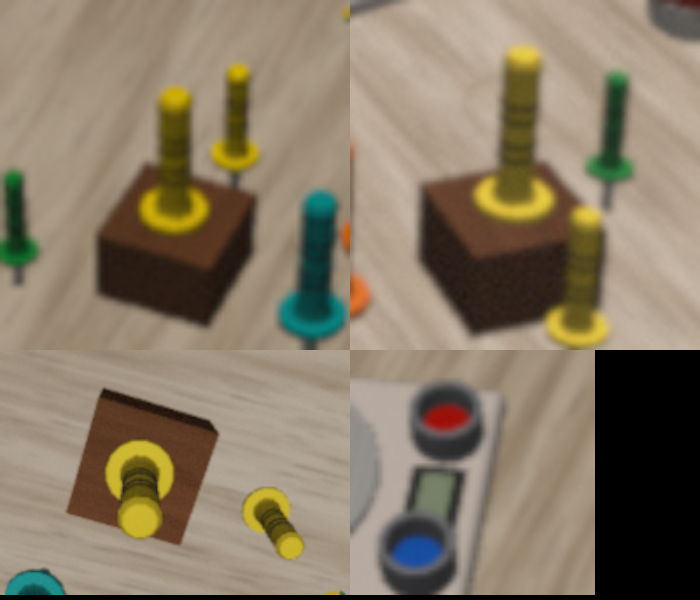

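The stylus stands upright with its disc flat on the block: its blobs are back at their starting pixels, (307,164) in scene and (322,253) in side. The gripper is clear and both buttons are up.

```bash
python3 -c "
from h import *
print(manip.hand_in())"
```

```text
the job is handed in; nothing more can be done
None
```

I pressed the red button down to its stop with the stylus tip, never went to the blue one, put the stylus back upright and seated in its stand, let go, and handed the job in at about 16 s.

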